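Clip the clay roller's spindle

ROBOT

A 7-joint arm with a two-finger parallel gripper is mounted at the origin on the work surface. World frame = base frame: x ahead of the robot, y to its left, z up, the work surface at z = 0. Lengths are in m, angles in degrees, forces in N, time in s.
With the tool pointing down it reaches from about 0.425 to 0.875 m from the base axis. Payload 4.7 kg.
Tool frame: the origin (TCP) lies on the mounting face of the last link; the fingertips stand 182 mm ahead of it and the grasp point (between the pads) lies 164 mm ahead of it; z points along the fingers, y is the line along which they close (so a half turn about z gives the same grasp; the last joint's range is limited). The gripper opens to 87 mm and grips with 3 to 60 N. Pads are 19 mm wide; open, the fingers measure 117 mm over their backs; the gripper's body (75 mm by 190 mm) begins 51 mm behind the grasp point.
Start: joints at [-64.395, 18.392, -4.016, 83.108, 1.295, 78.541, -3.26], TCP at [0.273, 0.59, 0.405] pointing down, gripper open.
Joint ranges: [-163.93, 163.93], [-17.29, 119.83], [-79.2, 71.16], [3.27, 140.29], [-89.18, 269.18], [5.43, 117.66], [-154.24, 154.24]. Speed limits (degrees/s): [147.25, 147.25, 180, 180, 180, 180, 180].

INTERFACE

Orientations are given as [roll, pitch, yaw] about the fixed x, y, z axes, in that order (R = Rz(yaw) Ry(pitch) Rx(roll)).
In Python, from cell import env gives the robot as it stands.
- The arm moves only by the tool servo_tool, never from a script. Its argument "plan" is a list of rows, each an object with "xyz": the shift along the tool's x, y, z in cm, a list of three; "twist": the turn, a rotation vector about the tool's x, y, z in degrees, a list of three; "jaw": the closure, from 0 (fully open) to 1 (shut). In form: [{"xyz": [x, y, z], "twist": [wx, wy, wz], "jaw": jaw}, ...]. A call has 1 to 10 rows; each row is the pose to reach, as a shift and turn from the pose commanded when the call began, along the tool's axes at that moment; what a row does not reach only later rows make up. A row lasts 1/12 s, in which the tool goes at most 41.7 mm and 7.16 degrees, less where a joint would pass 70% of its speed; a pose out of reach is approached as far as the arm can. A call with a gripper value outside its range is refused whole. The fingers move at their own pace and stop on an object; "newtons" is the grip in N (left out, the last holds). Time passes only in rows, so rows that repeat a pose let the fingers close. It gives the time, the measured TCP pose, the force, the opening and the grip force at its end, in the units of the state.
- env.get_obs(): the state, without advancing time (a new reading comes with each control period).
- env.read_camera(name): name is "scene" or "top" or "wrist"; returns a dict with "img" (384x512x3 uint8, red, green, blue), "camera_matrix" (3x3 intrinsics, pixels), "R" (3x3) and "t" (3): a world point X has camera coordinates R X + t. Camera axes: x right, y down, z forward; pixel columns grow to the right and rows downward; lengths in m; the calibration is good to about 2 mm. A picture is of the moment at which its call begins. There is no depth.
- env.sign_off(): hands the job in; it is judged then, once.
The state is a dict: "time_s": time; "qpos": joint angles; "joint_velocities": joint speeds; "effort": joint torques, N m; "tool_pos": TCP position; "tool_rot": TCP orientation; "force": force on the tool from outside, world axes, zero at the start; "wrist_torque": the same for the moment, N m; "grip_width": finger opening in m; "grasp_force": force on a finger pad.
Only numpy, scipy, OpenCV 4.12 (cv2) and the standard library are available. Lean on these libraries where they do the work, as an engineer would, in place of code of your own. Each camera call takes 0.05 s, during which the arm holds its last target. There are 200 camera calls.

TASK

The clay roller needs its spindle secured again. Take the spring clip with the red tab out of the wooden block, feel for the groove in the roller's spindle stub, and press the clip gently down into it until it snaps fully home round the groove; then let go. Never force it: a press of about 12 N is enough, and more than 35 N on the spindle damages it. Leave the frog pot, the tub and the modelling tool where they are.

Things in the scene. Friction and masses are not known exactly. Their poses are not given: they have to be found in the camera images.
- clip: Open spring clip of dark steel with a red tab, 47 g, standing tab up in the wooden block. Origin: axis of its round seat (the spindle's centre line once seated). y: along that axis, through its thickness; z: towards the tab; the mouth opens to -z; same either way round. Steel 10 mm thick (y), 37 mm wide (x), z -10 to +22 mm. The crown's underside, which stops on the groove floor, is at z +10 mm.
- clip_tab (a point): Centre of the clip's red tab, 38 mm above the clip's origin, axes as the clip's. Tab 14 mm in y, 22 mm in x, 32 mm tall: grip it from above, either way.
- clip_mouth (a point): Between the round lips of the clip's two sprung jaws, 7 mm below its origin; the lips are 16 mm apart in x. They must spread over the 20 mm groove floor: a downward push of about 8 to 12 N, then they snap round below it. They cannot spread enough to pass the 30 mm spindle.
- roller: Bench clay roller, bolted down: blue cheeks, two aluminium rollers, wooden feed board, crank at the far end. Origin on the table below the outer face of the bearing cheek, under the spindle's axis; z up, y along the spindle and out of the cheek, to its free end. The cheek's top is 125 mm above the table, 100 mm wide in x.
- spindle_root (a point): Where the spindle's axis leaves the cheek, 110 mm above the table; axes as the roller's. Steel stub, 30 mm diameter, level along +y, slippery, free end 57 to 83 mm from here. One groove (brass coloured), 13 mm wide, 20 mm diameter. The spindle stands elsewhere along its axis each time (and stays there): the groove's centre is 34 to 60 mm along +y from here, not measured: feel or look for it.
- groove_region (a point): Middle of the range of possible groove centres: 47 mm along +y from spindle_root, on the spindle's axis; axes as the roller's. A clip pressed on the plain 30 mm part stops with its origin about 21 mm above the axis; over the groove it drops freely to about 14 mm, where its lips meet the groove floor; then it must be pressed down to 0.
- block: Fixed wooden block 90 mm (x) by 70 mm (y), 30 mm tall, origin under its centre. In its top a slot 40 mm (x) by 12 mm (y), 14 mm deep, in which the clip stands with its y along the block's y, its origin 26 mm above the table. Lift the clip straight up.
- frog_pot: Bystander: small fired clay frog pot, 92 mm across, 70 mm tall, origin under its centre.
- tub: Bystander: empty white plastic tub, 90 mm across, 42 mm tall, origin under its centre.
- stylus: Bystander: wooden modelling tool lying flat, 180 mm long along its x, 12 mm wide, 10 mm thick; origin under its middle.
Things that resemble listed ones, but are neither listed nor needed, are in the scene too. Several things have the shape of the block; the one meant has the colours described above. Of the things that look like the clip, the larger one is meant.

How it is judged:
By the outcome, as a careful person would: the job done as asked, in the order asked, and still so for the second after the job is handed in, with the robot touching nothing.
It also fails if it takes over 67 s, if anything falls off the work surface, if the arm or the gripper's body presses on something with over 40 N, if the wrist force passes 120 N, or if a joint passes its speed limit or range.

## Working session

There is one attempt and no reset: what is moved stays moved. The work goes in short steps, Python scripts to look and compute and a tool call to move; the robot and the scene stay as the last step left them, time stands still between calls to the robot, and variables do not carry over. Pictures are saved under pics/ and viewed, at most 10 in all, crops included, and the job is handed in when it is done.

Besides the shell and the picture viewer there is one more tool, called by a JSON object that holds its "name" and its "arguments". servo_tool: Moves the arm, as the interface text tells. Its arguments: {"type":"object","properties":{"plan":{"type":"array","items":{"type":"object","properties":{"xyz":{"type":"array","items":{"type":"number"}},"twist":{"type":"array","items":{"type":"number"}},"jaw":{"type":"number"}}}},"newtons":{"type":"number"}},"required":["plan"]}

```bash
mkdir -p pics
cat > h.py <<'E'
import numpy as np, cv2
from cell import env
def cam(n,save=None):
    c=env.read_camera(n)
    if save: cv2.imwrite(f'pics/{save}.png',c['img'][:,:,::-1])
    return c
def ray(c,u,v,z):
    R,t=np.array(c['R']),np.array(c['t']); o=-R.T@t
    d=R.T@np.linalg.solve(c['camera_matrix'],[u,v,1.]); return o+d*(z-o[2])/d[2]
def proj(c,X):
    p=c['camera_matrix']@(np.array(c['R'])@X+np.array(c['t'])); return p[:2]/p[2]
E
python3 - <<'E'
from h import *
o=env.get_obs(); print(o)
a=cam('top');b=cam('scene')
cv2.imwrite('pics/top.png',a['img'][:,:,::-1]);cv2.imwrite('pics/scene.png',b['img'][:,:,::-1])
for c in(a,b): print(-np.array(c['R']).T@c['t'],c['camera_matrix'][0,0])
E
```

```text
{'time_s': 0.0, 'qpos': array([-64.39688738,  18.44045481,  -4.01431316,  83.1759352 ,
         1.29440419,  78.53971785,  -3.26019677]), 'joint_velocities': array([ 0.0185534 , -0.02287556,  0.09072071, -0.04246987, -0.00404226,
        0.12775354,  0.04614208]), 'effort': array([ 6.51388964e-04, -4.91282952e+01, -4.03383784e-01, -3.12533498e+01,
       -6.38823118e-02,  4.36074135e-02,  1.99848596e-04]), 'tool_pos': array([0.27254821, 0.58987467, 0.40363613]), 'tool_rot': array([-1.79889097e+02,  5.53979616e-03,  1.55205193e+02]), 'force': array([0.15545621, 0.85260415, 0.58656392]), 'wrist_torque': array([ 0.02037168, -0.01053069,  0.0277876 ]), 'grasp_force': 0.0, 'grip_width': 0.08702392221372841}
[0.46261419 0.10798711 0.90830639] 429.75630422399485
[1.08717226 0.27347557 0.48947487] 355.03891807845093
```

View pics/top.png

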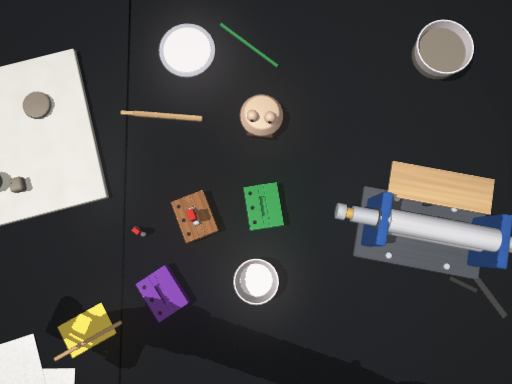

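View pics/scene.png

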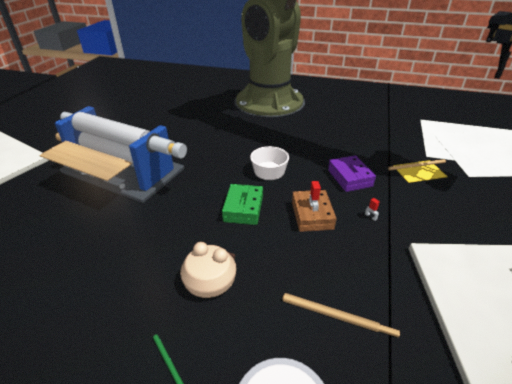

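The top view shows the brown block with the red tab at about (193,215), and the spindle stub with its brass groove at about (350,213). In the scene view the tab is at about (315,190) and the stub end at about (180,150). Next I'll measure them with colour masks.

Run:
```python
from h import *
T=cam('top');S=cam('scene')
t=T['img'][165:275,160:420];s=S['img'][90:240,50:345]
a=cv2.resize(t,None,fx=3,fy=3,interpolation=cv2.INTER_CUBIC);b=cv2.resize(s[:,:],None,fx=2,fy=2,interpolation=cv2.INTER_CUBIC)
b=cv2.copyMakeBorder(b[:270],0,0,0,a.shape[1]-b.shape[1],cv2.BORDER_CONSTANT)
cv2.imwrite('pics/crop.png',np.vstack([a[:,:],b])[:600,:,::-1])
def blobs(c,f,n):
    i=c['img'].astype(int);m=f(i[...,0],i[...,1],i[...,2]).astype(np.uint8)
    k,l,st,ce=cv2.connectedComponentsWithStats(m)
    for j in range(1,k):
        if st[j,4]>8:
            p=cv2.minAreaRect(np.argwhere(l==j)[:,::-1].astype(np.float32));print(n,st[j,4],ce[j].round(1),st[j,:4],[np.round(x,1) for x in p])
for n,c in(('T',T),('S',S)):
    blobs(c,lambda r,g,b:(r>150)&(g<60)&(b<60),n+'red')
    blobs(c,lambda r,g,b:(r>g+50)&(g>b+40)&(r>130),n+'brass')
    blobs(c,lambda r,g,b:(b>r+50)&(b>g+30)&(b>80),n+'blue')
blobs(T,lambda r,g,b:(r>g+25)&(g>b+10)&(r<170)&(r>70),'Tbrown')
for p in[(0,0),(511,0),(0,383),(511,383)]: print(p,ray(T,*p,0).round(3))
for u,v,z in[(193,215,.07),(338,211,.11),(350,213,.12),(380,218,.11)]: print(u,v,ray(T,u,v,z).round(4))
```

```text
Tbrass 22 [187.9 198.4] [185 196   8   5] [array([188.5, 198. ]), array([7., 4.]), np.float64(0.0)]
Tbrass 16 [198.8 227.8] [197 225   5   6] [array([199.3, 227.8]), array([2.8, 6.4]), np.float64(45.0)]
Tblue 983 [378.2 220.5] [361 192  32  54] [array([376.8, 218.6]), array([24.8, 55.7]), np.float64(8.5)]
Tblue 1282 [493.2 242.7] [467 214  45  55] [array([489.6, 239.6]), array([40.1, 54.9]), np.float64(6.5)]
Sred 75 [316.  186.2] [312 181   9  14] [array([316.5, 186.7]), array([13.2,  6.7]), np.float64(68.2)]
Sred 33 [375.3 201.6] [372 198   7  11] [array([375.9, 202.3]), array([10.3,  4.9]), np.float64(63.4)]
Sbrass 398 [316.9 210.3] [297 191  38  29] [array([314.3, 209.4]), array([29. , 32.3]), np.float64(67.6)]
Sbrass 94 [301.3 195.1] [294 192  15   9] [array([301.3, 195.3]), array([ 7.6, 14.3]), np.float64(80.5)]
Sblue 1000 [97.4 38.5] [77 21 40 34] [array([96.5, 40.1]), array([34.4, 34. ]), np.float64(76.0)]
Sblue 9 [204.6  40.3] [203  39   5   4] [array([204.8,  40.2]), array([2.2, 3.9]), np.float64(56.3)]
Sblue 11 [185.4  47.7] [182  46   8   4] [array([185.5,  48. ]), array([
[... 715 characters left out ...]
. , 19.4]), np.float64(87.7)]
Sblue 1489 [150.1 159.8] [129 125  45  66] [array([152.8, 157.4]), array([59.7, 40.3]), np.float64(75.6)]
Sblue 197 [344.4 170.1] [332 160  25  21] [array([343.9, 169.2]), array([29.5,  8.7]), np.float64(48.0)]
Sblue 91 [363. 173.] [356 167  18  12] [array([364.4, 171.4]), array([11.3, 15.8]), np.float64(80.5)]
Tbrown 860 [194.9 214.9] [171 190  47  53] [array([193.8, 216.1]), array([44.5, 34.8]), np.float64(69.1)]
(0, 0) [1.024 0.673 0.   ]
(511, 0) [ 1.01 -0.48  0.  ]
(0, 383) [0.196 0.621 0.   ]
(511, 383) [ 0.187 -0.41   0.   ]
193 215 [0.5268 0.2237 0.07  ]
338 211 [ 0.5285 -0.0518  0.11  ]
350 213 [ 0.5238 -0.0717  0.12  ]
380 218 [ 0.5147 -0.1293  0.11  ]
```

View pics/crop.png

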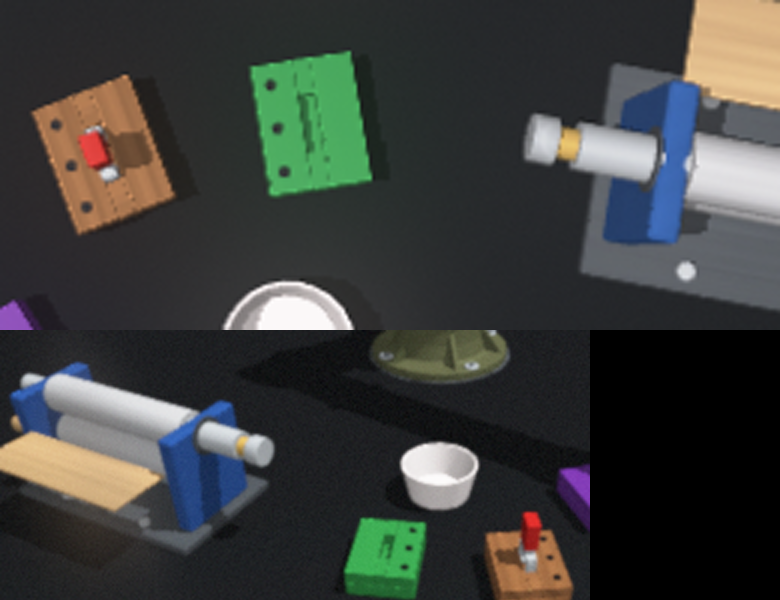

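Top view crop: tab top at about (191,214.5), groove at about (350,212.7), spindle end at about (341,212). I'll add a helper that turns a target into a move and work out the hover pose.

```bash
cat >> h.py <<'E'
from scipy.spatial.transform import Rotation as Ro
def move(p,yang):
    """shift cm and twist deg in tool axes to TCP p, pointing down, tool y at world angle yang"""
    o=env.get_obs();R=Ro.from_euler('xyz',o['tool_rot'],degrees=True)
    G=Ro.from_euler('xyz',[180,0,yang+90],degrees=True)
    print('xyz',(R.inv().apply(np.array(p)-o['tool_pos'])*100).round(2),'twist',np.degrees((R.inv()*G).as_rotvec()).round(1),'F',o['force'].round(1),'q7',o['qpos'][6].round(1))
def tri(cs,uv):
    A=[];b=[]
    for c,p in zip(cs,uv):
        R,t=np.array(c['R']),np.array(c['t']);o=-R.T@t;d=R.T@np.linalg.solve(c['camera_matrix'],[*p,1.]);d/=np.linalg.norm(d)
        P=np.eye(3)-np.outer(d,d);A.append(P);b.append(P@o)
    return np.linalg.solve(sum(A),sum(b))
E
python3 - <<'E'
from h import *
T=cam('top');S=cam('scene')
print('tabtop',ray(T,191,214.5,.08))
print('tab tri',tri([T,S],[(191.5,214.7),(316,187)]))
for q in[(35,110),(78,234),(128,75),(174,196)]: print('block corner',ray(T,160+q[0]/3,165+q[1]/3,.03).round(4))
print('groove tri',tri([T,S],[(350,212.7),(50+242/2,90+(447-330)/2)]))
print('end tri',tri([T,S],[(340.5,211.7),(50+259/2,90+(450-330)/2)]))
p=ray(T,191.5,214.7,.075);move([p[0],p[1],.35],109)
E
```

```text
tabtop [0.5270755  0.22622929 0.08      ]
tab tri [0.52726461 0.22832462 0.06922089]
block corner [0.5578 0.2733 0.03  ]
block corner [0.4731 0.2431 0.03  ]
block corner [0.5814 0.2097 0.03  ]
block corner [0.4981 0.1781 0.03  ]
groove tri [ 0.52572704 -0.07555496  0.1055142 ]
end tri [ 0.52726019 -0.05663893  0.10608263]
xyz [-38.37 -22.38   5.46] twist [ -0.   -0.  -43.8] F [-0.2 -0.5 -0.3] q7 -3.3
```

{"name": "servo_tool", "arguments": {"plan": [{"xyz":[-38.4,-22.4,5.5],"twist":[0,0,-44.8],"jaw":0},{"xyz":[-38.4,-22.4,5.5],"twist":[0,0,-44.8],"jaw":0},{"xyz":[-38.4,-22.4,5.5],"twist":[0,0,-44.8],"jaw":0},{"xyz":[-38.4,-22.4,5.5],"twist":[0,0,-44.8],"jaw":0},{"xyz":[-38.4,-22.4,5.5],"twist":[0,0,-44.8],"jaw":0},{"xyz":[-38.4,-22.4,5.5],"twist":[0,0,-44.8],"jaw":0},{"xyz":[-38.4,-22.4,5.5],"twist":[0,0,-44.8],"jaw":0},{"xyz":[-38.4,-22.4,5.5],"twist":[0,0,-44.8],"jaw":0},{"xyz":[-38.4,-22.4,5.5],"twist":[0,0,-44.8],"jaw":0},{"xyz":[-38.4,-22.4,5.5],"twist":[0,0,-44.8],"jaw":0}]}}

```text
time_s: 1.13
tool_pos: [0.5047, 0.2574, 0.3549]
tool_rot: [180.0, 0.0, -160.0]
force: [0.5, 0.3, 0.3]
grip_width: 0.0873
grasp_force: 0.0
```

{"name": "servo_tool", "arguments": {"plan": [{"xyz":[-1.0,-3.7,0.5],"twist":[0,0,0],"jaw":0},{"xyz":[-1.0,-3.7,0.5],"twist":[0,0,0],"jaw":0},{"xyz":[-1.0,-3.7,0.5],"twist":[0,0,0],"jaw":0}]}}

```text
time_s: 1.38
tool_pos: [0.5273, 0.2249, 0.3495]
tool_rot: [-180.0, -0.0, -160.4]
force: [-0.1, 0.8, -0.2]
grip_width: 0.0869
grasp_force: 0.0
```

Run:
```python
from h import *
W=cam('wrist','w1')
o=env.get_obs();print(o['tool_pos'],o['tool_rot'],-np.array(W['R']).T@W['t'])
i=W['img'].astype(int);r,g,b=i[...,0],i[...,1],i[...,2]
m=((r>90)&(g<r*.4)&(b<r*.4)).astype(np.uint8)
k,l,st,ce=cv2.connectedComponentsWithStats(m)
for j in range(1,k):
    if st[j,4]>50: print(st[j],ce[j],cv2.minAreaRect(np.argwhere(l==j)[:,::-1].astype(np.float32)))
for z in(.03,.064,.08): print(proj(W,np.array([.527,.226,z])))
```

```text
[0.52616531 0.22733873 0.34968163] [ 1.79966806e+02 -2.24126044e-02 -1.60115027e+02] [0.45157455 0.19695973 0.32916543]
[251 181  17  33 512] [259.01171875 197.23242188] ((259.0, 197.0), (32.0, 16.0), 90.0)
[376 188  22  23 279] [387.15770609 199.33691756] ((387.0384216308594, 198.80767822265625), (23.574758529663086, 13.590154647827148), 56.3099365234375)
[258.35745829 184.00348955]
[258.59908517 194.60167444]
[258.73356835 200.50034592]
```

View pics/w1.png

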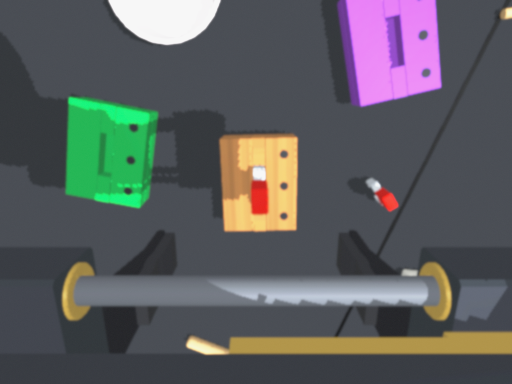

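The wrist view shows the red tab (251–268, 181–214) centred between the fingers and the block edges parallel to the image, so the alignment is good. Descending and gripping.

{"name": "servo_tool", "arguments": {"plan": [{"xyz":[0,0,4],"twist":[0,0,0],"jaw":0.4},{"xyz":[0,0,8],"twist":[0,0,0],"jaw":0.4},{"xyz":[0,0,10.5],"twist":[0,0,0],"jaw":0.4},{"xyz":[0,0,11.7],"twist":[0,0,0],"jaw":0.4},{"xyz":[0,0,11.7],"twist":[0,0,0],"jaw":0.4},{"xyz":[0,0,11.7],"twist":[0,0,0],"jaw":1},{"xyz":[0,0,11.7],"twist":[0,0,0],"jaw":1},{"xyz":[0,0,11.7],"twist":[0,0,0],"jaw":1},{"xyz":[0,0,11.7],"twist":[0,0,0],"jaw":1},{"xyz":[0,0,11.7],"twist":[0,0,0],"jaw":1}], "newtons": 40}}

```text
time_s: 2.27
tool_pos: [0.5264, 0.2281, 0.2342]
tool_rot: [180.0, 0.1, -160.0]
force: [0.3, 0.5, -0.7]
grip_width: 0.0284
grasp_force: 0.0
```

{"name": "servo_tool", "arguments": {"plan": [{"xyz":[0,0,0],"twist":[0,0,0],"jaw":1},{"xyz":[0,0,0],"twist":[0,0,0],"jaw":1},{"xyz":[0,0,0],"twist":[0,0,0],"jaw":1},{"xyz":[0,0,0],"twist":[0,0,0],"jaw":1}]}}

```text
time_s: 2.6
tool_pos: [0.5262, 0.2278, 0.2331]
tool_rot: [-180.0, 0.0, -160.0]
force: [1.0, 0.5, 1.9]
grip_width: 0.0138
grasp_force: 40.0
```

{"name": "servo_tool", "arguments": {"plan": [{"xyz":[0,0,-1],"twist":[0,0,0],"jaw":1},{"xyz":[0,0,-2],"twist":[0,0,0],"jaw":1},{"xyz":[0,0,-4],"twist":[0,0,0],"jaw":1},{"xyz":[0,0,-8],"twist":[0,0,0],"jaw":1},{"xyz":[0,0,-12],"twist":[0,0,0],"jaw":1},{"xyz":[0,0,-14.5],"twist":[0,0,0],"jaw":1},{"xyz":[0,0,-14.5],"twist":[0,0,0],"jaw":1}]}}

```text
time_s: 3.18
tool_pos: [0.5273, 0.2285, 0.386]
tool_rot: [179.9, 0.7, -160.0]
force: [0.9, 0.3, -0.4]
grip_width: 0.0139
grasp_force: 40.0
```

Run:
```python
from h import *
T=cam('top');S=cam('scene')
# spindle stub, silver/brass pixels: medial points
for c,(x0,x1,y0,y1) in((T,(332,362,195,230)),):
    i=c['img'][y0:y1,x0:x1].astype(int);m=(i.max(2)>95)
    for u in range(x0,x1):
        v=np.where(m[:,u-x0])[0]
        if len(v): k=i[v].mean(0)[u-x0] if 0 else i[int(v.mean()),u-x0]; print(u,v.min()+y0,v.max()+y0,k)
move([.526,-.075,.377],82)
```

```text
336 216 217 [95 97 99]
337 210 217 [102 104 107]
338 204 217 [121 123 126]
339 203 218 [128 130 133]
340 204 218 [133 134 138]
341 204 218 [133 135 139]
342 204 218 [131 133 136]
343 204 218 [129 130 134]
344 204 217 [124 126 129]
345 205 216 [123 124 128]
346 205 217 [132 123 108]
347 207 217 [151 124  71]
348 208 217 [149 122  70]
349 208 217 [148 120  69]
350 208 218 [151 123  70]
351 208 220 [151 123  70]
352 208 220 [138 115  76]
353 208 220 [110 110 111]
354 206 221 [134 135 139]
355 206 221 [133 134 138]
356 206 221 [156 158 162]
357 206 221 [217 218 222]
358 207 222 [217 220 223]
359 207 222 [218 220 223]
360 207 222 [217 219 223]
361 207 223 [219 220 224]
xyz [ 10.37 -28.47   0.24] twist [ 0.1  0.2 28. ] F [-0.1  0.1 -0.2] q7 85.0
```

{"name": "servo_tool", "arguments": {"plan": [{"xyz":[10.4,-28.5,0.2],"twist":[0,0,28],"jaw":1},{"xyz":[10.4,-28.5,0.2],"twist":[0,0,28],"jaw":1},{"xyz":[10.4,-28.5,0.2],"twist":[0,0,28],"jaw":1},{"xyz":[10.4,-28.5,0.2],"twist":[0,0,28],"jaw":1},{"xyz":[10.4,-28.5,0.2],"twist":[0,0,28],"jaw":1},{"xyz":[10.4,-28.5,0.2],"twist":[0,0,28],"jaw":1},{"xyz":[10.4,-28.5,0.2],"twist":[0,0,28],"jaw":1},{"xyz":[10.4,-28.5,0.2],"twist":[0,0,28],"jaw":1},{"xyz":[10.4,-28.5,0.2],"twist":[0,0,28],"jaw":1},{"xyz":[10.4,-28.5,0.2],"twist":[0,0,28],"jaw":1}]}}

```text
time_s: 4.12
tool_pos: [0.5252, -0.0758, 0.3745]
tool_rot: [180.0, -0.2, 171.9]
force: [0.7, 0.6, -0.3]
grip_width: 0.0139
grasp_force: 40.0
```

Run:
```python
from h import *
W=cam('wrist');o=env.get_obs();print(o['tool_pos'],o['tool_rot'],o['qpos'][6])
cv2.imwrite('pics/w2.png',cv2.resize(W['img'],(768,576),interpolation=cv2.INTER_CUBIC)[:,:,::-1])
T=cam('top','top2');S=cam('scene','scene2')
i=W['img'].astype(int);r,g,b=i[...,0],i[...,1],i[...,2]
m=((r>g+15)&(g>b+25)).astype(np.uint8)
k,l,st,ce=cv2.connectedComponentsWithStats(m)
for j in range(1,k):
    if st[j,4]>50: print(st[j],ce[j])
for y in(.034,.047,.06): print(proj(W,np.array([.526,-.075,.11])))
```

```text
[ 0.52542871 -0.07424534  0.37462597] [ 1.79960015e+02 -1.45873581e-01  1.72050830e+02] 89.01330908898179
[498 107  14  49 357] [506.70868347 125.46778711]
[257 190  17  27 302] [266.56622517 200.91721854]
[   0  233  166   43 4721] [ 59.91633129 253.73226011]
[209 263  11  58 380] [213.32368421 290.90789474]
[294 263  10  57 340] [299.36470588 291.29411765]
[418 307  42  26 204] [431.40686275 313.17647059]
[  69  329  393   25 6606] [267.23251589 344.19996972]
[258.22886907 203.59418336]
[258.22886907 203.59418336]
[258.22886907 203.59418336]
```

View pics/w2.png

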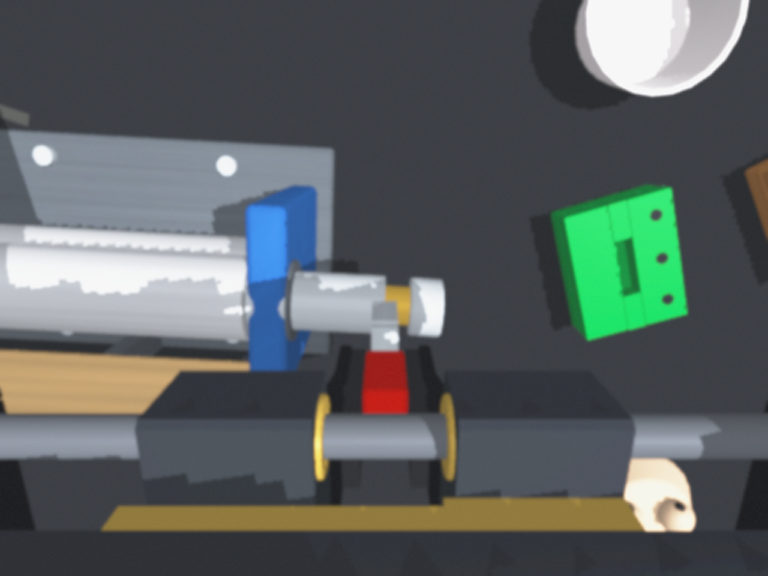

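The wrist view (1.5x scale) shows the groove between columns 385 and 412, slightly towards the free end from the clip, which is at about 385. The spindle axis is tilted about 3° in the image. I'll measure both.

Run:
```python
from h import *
W=cam('wrist');o=env.get_obs();tp=o['tool_pos'];R=Ro.from_euler('xyz',o['tool_rot'],degrees=True)
g=cv2.cvtColor(W['img'],cv2.COLOR_RGB2GRAY).astype(int)
# upper silhouette edge and lower edge per column by gradient
P=[]
for u in list(range(203,240,3))+list(range(277,292,2)):
    col=cv2.GaussianBlur(g.astype(np.float32),(3,3),0)[:,u];d=np.diff(col)
    a=170+np.argmax(d[170:195]);b=210+np.argmin(d[210:232]);P.append((u,a+.5,b+.5))
P=np.array(P);print(P[::4].tolist())
mid=(P[:,1]+P[:,2])/2
k=np.polyfit(P[:,0],mid,1);print('slope deg',np.degrees(np.arctan(k[0])),'resid',np.std(mid-np.polyval(k,P[:,0])))
q=lambda u,z:ray(W,u,np.polyval(k,u),z)
a,b=q(200,.11),q(290,.11);print('axis a,b',a,b,'ang',np.degrees(np.arctan2(b[0]-a[0],b[1]-a[1])))
for n,c in(('up',P[:,1]),('lo',P[:,2])):
    kk=np.polyfit(P[:,0],c,1);print(n,np.degrees(np.arctan(kk[0])))
for u in(191,257,265.5,274,296): print(u,q(u,.11).round(4),q(u,.12).round(4))
# base plate upper edge (table z~.01), cheek
a,b=ray(W,10,132.5/1.5,.01),ray(W,330/1.5,150/1.5,.01);print('plate ang',np.degrees(np.arctan2(b[0]-a[0],b[1]-a[1])))
print('clip mouth seen',R.apply([0,0,.207])+tp, proj(W,R.apply([0,0,.207])+tp), proj(W,R.apply([0,0,.217])+tp))
```

```text
[[203.0, 179.5, 218.5], [215.0, 180.5, 219.5], [227.0, 180.5, 219.5], [239.0, 181.5, 220.5], [283.0, 184.5, 222.5], [291.0, 185.5, 219.5]]
slope deg 3.1536587868951744 resid 0.38772046154779494
axis a,b [ 0.51721639 -0.11681229  0.11      ] [ 0.53069716 -0.04810097  0.11      ] ang 11.10011416660396
up 3.671060306176906
lo 2.635741903381737
191 [ 0.5159 -0.1236  0.11  ] [ 0.513  -0.1212  0.12  ]
257 [ 0.5257 -0.0734  0.11  ] [ 0.5225 -0.073   0.12  ]
265.5 [ 0.527  -0.0669  0.11  ] [ 0.5237 -0.0667  0.12  ]
274 [ 0.5283 -0.0604  0.11  ] [ 0.5249 -0.0605  0.12  ]
296 [ 0.5316 -0.0435  0.11  ] [ 0.5281 -0.0443  0.12  ]
plate ang 10.829538605015415
clip mouth seen [ 0.52558997 -0.07325842  0.16827131] [257.43545486 231.63716983] [257.37572797 225.39450434]
```

```bash
python3 -c "
from h import *
move([.527,-.067,.347],79)"
```

```text
xyz [-0.03  0.65  2.83] twist [ 0.  -0.1  3.2] F [ 0.4 -0.3 -0.6] q7 89.0
```

{"name": "servo_tool", "arguments": {"plan": [{"xyz":[0,0.65,1.5],"twist":[0,0,3.1],"jaw":1},{"xyz":[0,0.65,2.8],"twist":[0,0,3.1],"jaw":1},{"xyz":[0,0.65,2.8],"twist":[0,0,3.1],"jaw":1},{"xyz":[0,0.65,2.8],"twist":[0,0,3.1],"jaw":1}]}}

```text
time_s: 4.65
tool_pos: [0.5264, -0.0679, 0.3473]
tool_rot: [-180.0, -0.1, 169.0]
force: [0.1, -0.3, 0.3]
grip_width: 0.0136
grasp_force: 40.0
```

Run:
```python
from h import *
W=cam('wrist');o=env.get_obs();tp=o['tool_pos'];R=Ro.from_euler('xyz',o['tool_rot'],degrees=True);print(tp,o['tool_rot'],o['force'])
a=cv2.resize(W['img'][150:260,190:320],None,fx=4,fy=4,interpolation=cv2.INTER_CUBIC)
S=cam('scene')['img'][100:190,130:230];S=cv2.resize(S,None,fx=2.7,fy=2.7,interpolation=cv2.INTER_CUBIC)
S=cv2.copyMakeBorder(S,0,a.shape[0]-S.shape[0],0,0,cv2.BORDER_CONSTANT)
cv2.imwrite('pics/w3.png',np.hstack([a,S])[:,:,::-1])
```

```text
[ 0.52676578 -0.06832358  0.34809414] [-1.79994977e+02 -3.62831668e-03  1.68994884e+02] [ 0.7958277  -0.79843535  0.42637362]
```

View pics/w3.png

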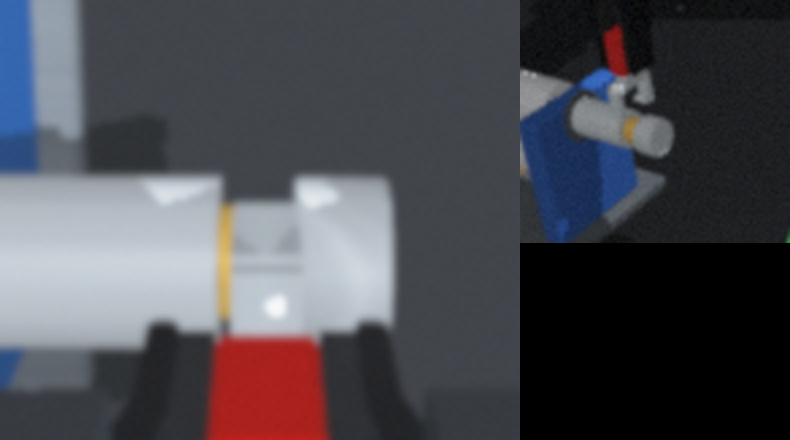

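The wrist view shows the axis now level. The clip steel (232–302) sits over the groove (222–295), about 0.4 mm too far towards the free end. I'll correct that and lower gently.

{"name": "servo_tool", "arguments": {"plan": [{"xyz":[0,-0.04,0.6],"twist":[0,0,0],"jaw":1},{"xyz":[0,-0.04,1.1],"twist":[0,0,0],"jaw":1},{"xyz":[0,-0.04,1.3],"twist":[0,0,0],"jaw":1},{"xyz":[0,-0.04,1.4],"twist":[0,0,0],"jaw":1},{"xyz":[0,-0.04,1.4],"twist":[0,0,0],"jaw":1}]}}

```text
time_s: 5.17
tool_pos: [0.5264, -0.0695, 0.3335]
tool_rot: [-180.0, -0.0, 168.9]
force: [0.4, 1.1, -1.0]
grip_width: 0.0138
grasp_force: 40.0
```

{"name": "servo_tool", "arguments": {"plan": [{"xyz":[0,0,0.05],"twist":[0,0,0],"jaw":1},{"xyz":[0,0,0.1],"twist":[0,0,0],"jaw":1},{"xyz":[0,0,0.15],"twist":[0,0,0],"jaw":1},{"xyz":[0,0,0.2],"twist":[0,0,0],"jaw":1}]}}

```text
time_s: 5.5
tool_pos: [0.5262, -0.0694, 0.3321]
tool_rot: [180.0, -0.1, 168.9]
force: [-4.3, 0.9, 4.1]
grip_width: 0.0137
grasp_force: 40.0
```

{"name": "servo_tool", "arguments": {"plan": [{"xyz":[0.05,0,0],"twist":[0,0,0],"jaw":1},{"xyz":[0.1,0,0],"twist":[0,0,0],"jaw":1},{"xyz":[0.1,0,0],"twist":[0,0,0],"jaw":1}]}}

```text
time_s: 5.75
tool_pos: [0.5255, -0.0692, 0.3318]
tool_rot: [180.0, 0.0, 168.9]
force: [-2.5, 1.2, 2.3]
grip_width: 0.0137
grasp_force: 40.0
```

{"name": "servo_tool", "arguments": {"plan": [{"xyz":[0,0,0.05],"twist":[0,0,0],"jaw":1},{"xyz":[0,0,0.1],"twist":[0,0,0],"jaw":1},{"xyz":[0,0,0.1],"twist":[0,0,0],"jaw":1}]}}

```text
time_s: 6.0
tool_pos: [0.5253, -0.0692, 0.3308]
tool_rot: [180.0, -0.1, 168.9]
force: [-4.0, 1.7, 4.4]
grip_width: 0.0138
grasp_force: 40.0
```

Still a push towards -x, so I'll shift further.

{"name": "servo_tool", "arguments": {"plan": [{"xyz":[0.05,0,0],"twist":[0,0,0],"jaw":1},{"xyz":[0.1,0,0],"twist":[0,0,0],"jaw":1},{"xyz":[0.15,0,0],"twist":[0,0,0],"jaw":1},{"xyz":[0.15,0,0],"twist":[0,0,0],"jaw":1}]}}

```text
time_s: 6.33
tool_pos: [0.5244, -0.069, 0.3309]
tool_rot: [180.0, 0.1, 168.9]
force: [-1.4, 0.1, 0.9]
grip_width: 0.0137
grasp_force: 40.0
```

{"name": "servo_tool", "arguments": {"plan": [{"xyz":[0,0,0.05],"twist":[0,0,0],"jaw":1},{"xyz":[0,0,0.1],"twist":[0,0,0],"jaw":1},{"xyz":[0,0,0.1],"twist":[0,0,0],"jaw":1}]}}

```text
time_s: 6.58
tool_pos: [0.5245, -0.069, 0.3306]
tool_rot: [180.0, 0.1, 168.9]
force: [-1.0, 0.9, 5.1]
grip_width: 0.0138
grasp_force: 40.0
```

Both lips now rest on the groove floor (origin about 13.5 mm above the axis). Pressing gently.

{"name": "servo_tool", "arguments": {"plan": [{"xyz":[0.02,0,0.05],"twist":[0,0,0],"jaw":1},{"xyz":[0.02,0,0.1],"twist":[0,0,0],"jaw":1},{"xyz":[0.02,0,0.1],"twist":[0,0,0],"jaw":1}]}}

```text
time_s: 6.83
tool_pos: [0.5245, -0.0691, 0.3301]
tool_rot: [180.0, 0.1, 168.9]
force: [-2.0, 0.4, 6.5]
grip_width: 0.0138
grasp_force: 40.0
```

{"name": "servo_tool", "arguments": {"plan": [{"xyz":[0,0,0.05],"twist":[0,0,0],"jaw":1},{"xyz":[0,0,0.1],"twist":[0,0,0],"jaw":1},{"xyz":[0,0,0.1],"twist":[0,0,0],"jaw":1}]}}

```text
time_s: 7.08
tool_pos: [0.5245, -0.069, 0.3292]
tool_rot: [180.0, 0.1, 168.9]
force: [-1.3, 0.4, 8.4]
grip_width: 0.0136
grasp_force: 40.0
```

{"name": "servo_tool", "arguments": {"plan": [{"xyz":[0.02,0,0.05],"twist":[0,0,0],"jaw":1},{"xyz":[0.02,0,0.1],"twist":[0,0,0],"jaw":1},{"xyz":[0.02,0,0.15],"twist":[0,0,0],"jaw":1},{"xyz":[0.02,0,0.15],"twist":[0,0,0],"jaw":1}]}}

```text
time_s: 7.42
tool_pos: [0.5244, -0.0691, 0.3281]
tool_rot: [180.0, 0.2, 168.9]
force: [-2.5, 0.2, 9.0]
grip_width: 0.0138
grasp_force: 40.0
```

{"name": "servo_tool", "arguments": {"plan": [{"xyz":[0,0,0.05],"twist":[0,0,0],"jaw":1},{"xyz":[0,0,0.1],"twist":[0,0,0],"jaw":1},{"xyz":[0,0,0.15],"twist":[0,0,0],"jaw":1},{"xyz":[0,0,0.15],"twist":[0,0,0],"jaw":1}]}}

```text
time_s: 7.75
tool_pos: [0.5243, -0.0689, 0.326]
tool_rot: [180.0, 0.2, 168.9]
force: [-2.3, 0.2, 4.8]
grip_width: 0.0137
grasp_force: 40.0
```

{"name": "servo_tool", "arguments": {"plan": [{"xyz":[0.03,0,0.07],"twist":[0,0,0],"jaw":1},{"xyz":[0.03,0,0.14],"twist":[0,0,0],"jaw":1},{"xyz":[0.03,0,0.21],"twist":[0,0,0],"jaw":1},{"xyz":[0.03,0,0.28],"twist":[0,0,0],"jaw":1},{"xyz":[0.03,0,0.28],"twist":[0,0,0],"jaw":1}]}}

```text
time_s: 8.17
tool_pos: [0.5239, -0.0689, 0.3217]
tool_rot: [-180.0, 0.1, 168.9]
force: [3.1, -0.3, -1.3]
grip_width: 0.0139
grasp_force: 40.0
```

{"name": "servo_tool", "arguments": {"plan": [{"xyz":[0,0,0.07],"twist":[0,0,0],"jaw":1},{"xyz":[0,0,0.14],"twist":[0,0,0],"jaw":1},{"xyz":[0,0,0.21],"twist":[0,0,0],"jaw":1},{"xyz":[0,0,0.21],"twist":[0,0,0],"jaw":1}]}}

```text
time_s: 8.5
tool_pos: [0.5237, -0.0689, 0.3194]
tool_rot: [-180.0, 0.1, 168.9]
force: [4.9, -0.5, -5.7]
grip_width: 0.0136
grasp_force: 40.0
```

It is snapping, with the clip pulled down. I'll ease the sideways offset and continue.

{"name": "servo_tool", "arguments": {"plan": [{"xyz":[-0.06,0,0.05],"twist":[0,0,0],"jaw":1},{"xyz":[-0.06,0,0.1],"twist":[0,0,0],"jaw":1},{"xyz":[-0.06,0,0.15],"twist":[0,0,0],"jaw":1},{"xyz":[-0.06,0,0.15],"twist":[0,0,0],"jaw":1}]}}

```text
time_s: 8.83
tool_pos: [0.524, -0.0689, 0.3182]
tool_rot: [-180.0, 0.0, 168.9]
force: [4.2, 0.2, -3.1]
grip_width: 0.0135
grasp_force: 40.0
```

{"name": "servo_tool", "arguments": {"plan": [{"xyz":[0,0,0.05],"twist":[0,0,0],"jaw":1},{"xyz":[0,0,0.1],"twist":[0,0,0],"jaw":1},{"xyz":[0,0,0.1],"twist":[0,0,0],"jaw":1}]}}

```text
time_s: 9.08
tool_pos: [0.5241, -0.069, 0.3175]
tool_rot: [180.0, 0.0, 168.9]
force: [4.2, -0.6, -3.0]
grip_width: 0.0139
grasp_force: 40.0
```

{"name": "servo_tool", "arguments": {"plan": [{"xyz":[-0.06,0,0.05],"twist":[0,0,0],"jaw":1},{"xyz":[-0.06,0,0.1],"twist":[0,0,0],"jaw":1},{"xyz":[-0.06,0,0.1],"twist":[0,0,0],"jaw":1}]}}

```text
time_s: 9.33
tool_pos: [0.5245, -0.0691, 0.3168]
tool_rot: [180.0, -0.0, 168.9]
force: [2.3, -0.2, 2.0]
grip_width: 0.0137
grasp_force: 40.0
```

{"name": "servo_tool", "arguments": {"plan": [{"xyz":[-0.02,0,0.05],"twist":[0,0,0],"jaw":1},{"xyz":[-0.02,0,0.1],"twist":[0,0,0],"jaw":1},{"xyz":[-0.02,0,0.1],"twist":[0,0,0],"jaw":1}]}}

```text
time_s: 9.58
tool_pos: [0.5246, -0.0691, 0.3166]
tool_rot: [180.0, -0.0, 168.9]
force: [-1.6, -0.5, 8.1]
grip_width: 0.0141
grasp_force: 40.0
```

The crown is on the groove floor. One small extra press to about 12 N, then I'll release.

{"name": "servo_tool", "arguments": {"plan": [{"xyz":[0,0,0.04],"twist":[0,0,0],"jaw":1},{"xyz":[0,0,0.06],"twist":[0,0,0],"jaw":1},{"xyz":[0,0,0.06],"twist":[0,0,0],"jaw":1}]}}

```text
time_s: 9.83
tool_pos: [0.5246, -0.0691, 0.3166]
tool_rot: [180.0, -0.0, 168.9]
force: [-2.8, -0.3, 11.0]
grip_width: 0.0137
grasp_force: 40.0
```

{"name": "servo_tool", "arguments": {"plan": [{"xyz":[0,0,-0.15],"twist":[0,0,0],"jaw":1},{"xyz":[0,0,-0.15],"twist":[0,0,0],"jaw":0.6},{"xyz":[0,0,-0.15],"twist":[0,0,0],"jaw":0.6},{"xyz":[0,0,-0.15],"twist":[0,0,0],"jaw":0.6},{"xyz":[0,0,-0.15],"twist":[0,0,0],"jaw":0.6},{"xyz":[0,0,-0.15],"twist":[0,0,0],"jaw":0.6}]}}

```text
time_s: 10.33
tool_pos: [0.5246, -0.069, 0.3159]
tool_rot: [-180.0, -0.1, 168.9]
force: [0.6, 0.4, -0.1]
grip_width: 0.0331
grasp_force: 0.0
```

{"name": "servo_tool", "arguments": {"plan": [{"xyz":[0,0,-1],"twist":[0,0,0],"jaw":0.6},{"xyz":[0,0,-3],"twist":[0,0,0],"jaw":0.6},{"xyz":[0,0,-6],"twist":[0,0,0],"jaw":0.6},{"xyz":[0,0,-9],"twist":[0,0,0],"jaw":0.4},{"xyz":[0,0,-10],"twist":[0,0,0],"jaw":0.4},{"xyz":[0,0,-10],"twist":[0,0,0],"jaw":0.4}]}}

```text
time_s: 10.83
tool_pos: [0.5256, -0.0694, 0.4202]
tool_rot: [179.9, 0.4, 168.9]
force: [-0.1, -0.5, 0.0]
grip_width: 0.047
grasp_force: 0.0
```

Run:
```python
from h import *
W=cam('wrist');S=cam('scene')
a=cv2.resize(W['img'][120:270,150:340],None,fx=2.5,fy=2.5,interpolation=cv2.INTER_CUBIC)
s=cv2.resize(S['img'][100:190,140:220],None,fx=4,fy=4,interpolation=cv2.INTER_CUBIC)
s=cv2.copyMakeBorder(s,0,a.shape[0]-s.shape[0],0,0,cv2.BORDER_CONSTANT)
cv2.imwrite('pics/end.png',np.hstack([a,s])[:,:,::-1])
```

```text
(no output)
```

View pics/end.png

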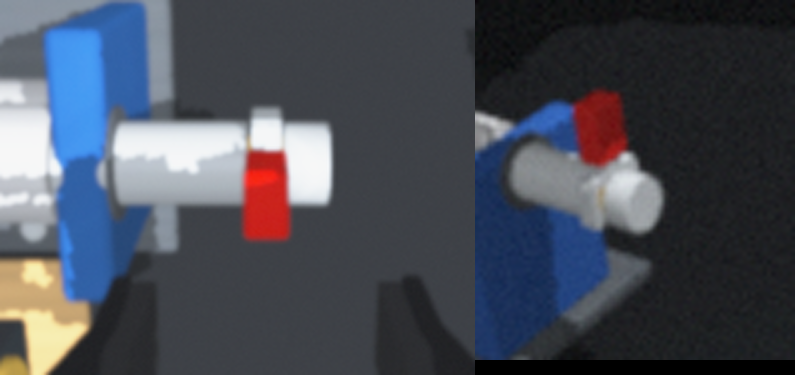

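The clip sits in the groove with its tab upright (crop about (265,170)), its jaws are round the spindle, and the gripper is clear.

```bash
python3 -c "
from cell import env
print(env.sign_off())"
```

```text
the job is handed in; nothing more can be done
None
```

The clip is snapped fully home round the spindle groove and released. The highest force reading was 11 N, the bystanders were left alone, and the job was handed in at about 11 s on the robot's clock.

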